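# Prime the spindle lubricator of a medal-polishing bench

## Task

One of the two green lubricators on the polishing bench has its orange indicator pin still in: press its black plunger knob fully down with the fingertips and let it come right back up, again and again, until the pin stands fully out (white band showing), and leave the plunger up. Do not touch any pin, nor the other lubricator whose pin is already out, and leave the medals and everything else on the bench where they are.

Things in the scene. Friction and masses are not known exactly. Their poses are not given: they have to be found in the camera images.
- low_pump: the spindle lubricator whose orange indicator pin is in (to be pumped). Fixed: green steel housing 90 x 140 x 110 mm high on a dark 130 x 170 x 8 mm foot plate. Origin: centre of the underside, on the table. z up; y runs along the housing's long side, so the plunger's axis is at y = -32 mm and the pin's axis at y = +34 mm (both at x = 0). The other lubricator looks the same but has its pin out; which of the two stands left or right varies.
- low_knob_top (a point): centre of the top face of the black plunger knob of that lubricator (flat round knob, 44 mm across, 14 mm thick, on a 16 mm steel rod). 168 mm above the table when up, 140 mm when fully down. Moves with the plunger.
- low_plunger (a joint): stroke of that plunger: 0 = up, 0.028 m = fully down on its stop. Spring return: about 4.5 N to start, 11 N at the bottom, plus up to 3 N while it is lifting the pin. It comes back up by itself when let go. A ratchet inside lifts the pin during the lower part of a stroke and re-engages only once the plunger has come back up (to within 3 mm of the top).
- low_pin (a joint): how far that lubricator's indicator pin has risen: starts between 0 and 0.018 m, fully out at 0.045 m (it stays where it is between strokes). Each full stroke raises it about 9 mm (the first one anything from 4 to 15 mm), so three to five full strokes are needed; further strokes change nothing.
- low_pin_top (a point): top of that indicator pin: orange, 12 mm thick with a 17 mm cap, rising out of a dark collar whose top is 118 mm above the table. The top is 126 mm above the table at pin value 0 and 171 mm when fully out, when a white band at the foot of the pin stands clear of the collar. Not to be touched.
- ready_pump: the other lubricator, the same in build and colour, pin fully out already. Origin and axes as for the first. Not to be touched.
- ready_knob_top (a point): centre of the top face of the other lubricator's black plunger knob, 168 mm above the table.
- ready_plunger (a joint): stroke of the other lubricator's plunger, 0 = up; to stay there.
- ready_pin_top (a point): top of the other lubricator's orange pin, 171 mm above the table.
- tray: white tray 200 x 140 x 22 mm, fixed to the table between the lubricators, holding three medals. Origin: centre of the underside; x along its 200 mm side.
- medal0_mid (a point): centre of a loose copper medal (52 mm across, 5 mm thick, small loop) in the tray.
- medal1_mid (a point): centre of a loose copper medal (52 mm across, 5 mm thick, small loop) in the tray.
- medal2_mid (a point): centre of a loose copper medal (52 mm across, 5 mm thick, small loop) in the tray.
- bottle_mid (a point): middle of a loose amber oil bottle, 52 mm across, 130 mm tall, standing; the point is 65 mm up.
- bar_mid (a point): centre of a loose red-brown bar of polishing compound, 110 x 40 x 32 mm, lying.
- wheel_mid (a point): centre of a loose dark grinding wheel lying flat, 90 mm across, 24 mm thick.
- brush_grip (a point): grip of a loose hand brush lying on the table.

How it is judged:
By the outcome, as a careful person would: the job done as asked, in the order asked, and still so for the second after the job is handed in, with the robot touching nothing.
It also fails if it takes over 48 s, if anything falls off the work surface, if the arm or the gripper's body presses on something with over 40 N, if the wrist force passes 120 N, or if a joint passes its speed limit or range.

## Robot

A 6-joint arm with a two-finger parallel gripper is mounted at the origin on the work surface. World frame = base frame: x ahead of the robot, y to its left, z up, the work surface at z = 0. Lengths are in mm, angles in degrees, forces in N, time in s.
With the tool pointing down it reaches from about 350 to 875 mm from the base axis. Payload 4.2 kg.
Tool frame: the origin (TCP) lies midway between the tips of the shut fingers; the grasp point (between the pads) lies 19 mm behind it (env.tcp_to_grasp is the distance from the TCP to the grasp point, in mm); x points along the fingers, z is the direction in which the jaws open and shut, and the axes are right-handed (so a half turn about x gives the same grasp; the last joint's range is limited). The gripper opens to 87 mm and grips with 3 to 60 N. Pads are 19 mm wide; open, the fingers measure 117 mm over their backs; the gripper's body (75 mm by 190 mm) begins 51 mm behind the grasp point.
Start: joints at [-58.522, 22.042, 0.453, 0, -68.411, -14.817], TCP at [179.215, -598.733, 222.55] pointing down, gripper open.
Joint ranges: [-179.83, 179.83], [-69.29, 118.12], [-61.27, 80.66], [-181.25, 117.63], [-171.15, -9.14], [-177.46, 177.46]. Speed limits (degrees/s): [159.86, 159.86, 180, 180, 180, 180].

## Interface

Orientations are given as a 3x3 rotation matrix whose columns are the frame's x, y, z axes.
In Python, from rig import env gives the robot as it stands.
- The arm moves only by the shell command python3 -m jog 'ROWS' [OPENING] [FORCE]. ROWS is JSON, a list of rows, each an object with "translation": the shift along the tool's x, y, z in m, a list of three; "angular": the turn, a rotation vector about the tool's x, y, z in degrees, a list of three. A call has 1 to 12 rows; each row is the pose to reach, as a shift and turn from the pose measured when the call began, along the tool's axes at that moment; what a row does not reach only later rows make up. A row lasts 1/10 s, in which the tool goes at most 50 mm and 8.59 degrees, less where a joint would pass 70% of its speed; a pose out of reach is approached as far as the arm can. A call with a gripper value outside its range is refused whole. OPENING is the closure, from 0 (fully open) to 1 (shut), set as the call begins (- or left out, the last holds). The fingers move at their own pace and stop on an object; FORCE is the grip in N (left out, the last holds). Time passes only in rows, so rows that repeat a pose let the fingers close. It gives the time, the measured TCP pose, the force and the opening at its end, in the units of the state.
- env.observe(): the state, without advancing time (a new reading comes with each control period).
- env.capture(name): name is "scene" or "top" or "wrist"; returns a dict with "color" (384x512x3 uint8, red, green, blue), "z_map" (384x512 float32, mm along the optical axis (not along the pixel's ray), 0 where there is no reading), "fx", "fy", "cx", "cy" (pixels), "R" (3x3) and "t" (3): a world point X has camera coordinates R X + t. Camera axes: x right, y down, z forward; pixel columns grow to the right and rows downward; lengths in mm; the calibration is good to about 2 mm. A picture is of the moment at which its call begins.
- env.finish_job(): hands the job in, once; it reports no verdict.
The state is a dict: "time_s": time; "q": joint angles; "qvel": joint speeds; "joint_torque": joint torques, N m; "position": TCP position; "ee_rot": TCP orientation; "force": force on the tool from outside, world axes, zero at the start; "moment": the same for the moment, N m; "opening": finger opening in mm.
Only numpy, scipy, OpenCV 4.12 (cv2) and the standard library are available. Lean on these libraries where they do the work, as an engineer would, in place of code of your own. Each camera call takes 0.05 s, during which the arm holds its last target.

## Working session

There is one attempt and no reset: what is moved stays moved. The work goes in short steps, Python scripts to look and compute and a shell command to move; the robot and the scene stay as the last step left them, time stands still between calls to the robot, and variables do not carry over. Pictures are saved under pics/ and viewed, and the job is handed in when it is done.

```bash
ls; mkdir -p pics; python3 - <<'E'
from rig import env
import cv2,numpy as np
s=env.observe()
for k in s: print(k,np.round(s[k],3).tolist())
for n in ("scene","top"):
    c=env.capture(n); cv2.imwrite(f"pics/{n}0.png",c["color"][:,:,::-1]); np.savez(f"pics/{n}0.npz",**c)
    print(n,c["fx"],c["cx"],c["cy"],np.round(c["R"],3).tolist(),c["t"])
E
```

```text
pics
time_s 0.0
q [-58.523, 22.089, 0.379, -0.029, -68.411, -14.818]
qvel [-0.063, -0.022, -0.055, -0.053, -0.058, 0.027]
joint_torque [-0.001, -39.067, 18.741, 4.22, 0.011, -0.0]
position [179.025, -598.172, 221.467]
ee_rot [[-0.001, -0.958, -0.286], [0.002, -0.287, 0.958], [-1.0, 0.0, 0.002]]
force [0.671, 0.216, 0.266]
moment [0.042, 0.063, -0.002]
opening 86.896
scene 390.52264492730814 257.3216403720207 195.7500848685718 [[-0.303, 0.953, -0.005], [0.548, 0.17, -0.819], [-0.779, -0.251, -0.574]] [ 192.69080839 -199.2622956  1532.61445926]
top 346.39141625700677 260.37718524538343 196.34765130804684 [[0.008, -1.0, 0.026], [-0.983, -0.012, -0.183], [0.184, -0.024, -0.983]] [-47.49619369 590.19470231 835.90709898]
```

View pics/scene0.png

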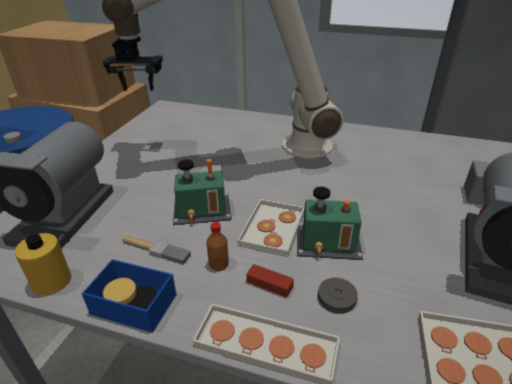

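View pics/top0.png

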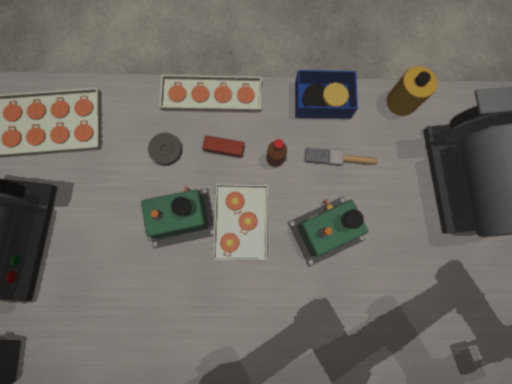

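The scene view shows the left-hand pump (pin at (210,165)) with its pin out. The right-hand one (knob (321,193), pin (347,205)) has its pin low. In the top view the low pump is at the left, knob (181,206) and pin (155,214).

```bash
cat > h.py <<'E'
import numpy as np,cv2
def ray(c,u,v):
    d=np.array([(u-c["cx"])/c["fx"],(v-c["cy"])/c["fy"],1.0]); R=c["R"]
    return -R.T@c["t"], R.T@d
def onz(c,u,v,z):
    o,d=ray(c,u,v); return o+d*(z-o[2])/d[2]
def tri(c1,p1,c2,p2):
    o1,d1=ray(c1,*p1);o2,d2=ray(c2,*p2)
    s=np.linalg.lstsq(np.c_[d1,-d2],o2-o1,rcond=None)[0]
    a,b=o1+s[0]*d1,o2+s[1]*d2
    return (a+b)/2,np.linalg.norm(a-b)
def blobs(mask,box,amin=20):
    x0,y0,x1,y1=box; m=np.zeros_like(mask); m[y0:y1,x0:x1]=mask[y0:y1,x0:x1]
    n,l,s,ce=cv2.connectedComponentsWithStats(m)
    return [(ce[i].round(1).tolist(),s[i].tolist()) for i in range(1,n) if s[i][4]>=amin]
E
python3 - <<'E'
from h import *
C={n:dict(np.load(f"pics/{n}0.npz")) for n in("scene","top")}
for n,box in (("top",(165,185,200,225)),("top",(335,205,370,232)),("scene",(305,180,335,215)),("scene",(172,155,198,185))):
    c=C[n]; m=(c["color"].max(2)<45).astype(np.uint8)
    for b in blobs(m,box): print(n,"black",b,onz(c,*b[0],168).round(1))
for n,box in (("top",(145,200,166,225)),("top",(318,220,338,240)),("scene",(338,195,360,215)),("scene",(200,155,220,185))):
    c=C[n]; h=cv2.cvtColor(c["color"],cv2.COLOR_RGB2HSV)
    m=((h[...,0]<18)&(h[...,1]>150)&(h[...,2]>90)).astype(np.uint8)
    for b in blobs(m,box,8): print(n,"orange",b,onz(c,*b[0],135).round(1),onz(c,*b[0],171).round(1))
for n,u,v in(("top",181,206),("scene",321,193)):
    z=C[n]["z_map"];c=C[n]
    o,d=ray(c,u,v);print((o+d*z[v,u]).round(1))
out=[]
for n,(x0,y0,x1,y1) in (("top",(135,180,220,245)),("scene",(295,175,365,260))):
    out.append(cv2.resize(C[n]["color"][y0:y1,x0:x1,::-1],(390,400),interpolation=cv2.INTER_CUBIC))
cv2.imwrite("pics/crop0.png",np.hstack(out))
E
```

```text
top black ([181.2, 206.1], [172, 197, 19, 19, 284]) [545.4 136.6 168. ]
top black ([351.7, 219.1], [342, 210, 20, 18, 285]) [ 520.5 -242.8  168. ]
scene black ([321.2, 192.9], [314, 187, 16, 13, 155]) [557.5 141.9 168. ]
scene black ([319.5, 208.7], [314, 204, 12, 9, 64]) [623.2 149.5 168. ]
scene black ([185.3, 164.6], [178, 160, 16, 11, 137]) [ 532.  -241.5  168. ]
scene black ([187.2, 179.6], [182, 176, 10, 7, 43]) [ 600.4 -202.3  168. ]
top orange ([154.4, 213.4], [151, 211, 7, 6, 35]) [532.8 203.7 135. ] [528.  193.6 171. ]
top orange ([327.5, 230.6], [324, 228, 8, 6, 38]) [ 497.3 -195.1  135. ] [ 494.1 -187.2  171. ]
scene orange ([346.4, 204.0], [344, 201, 6, 8, 33]) [539.2 205.4 135. ] [590.  207.3 171. ]
scene orange ([209.0, 164.6], [206, 159, 6, 15, 48]) [ 461.6 -203.5  135. ] [ 517.2 -176.4  171. ]
[546.  137.5 165.7]
[557.  141.4 167.3]
```

View pics/crop0.png

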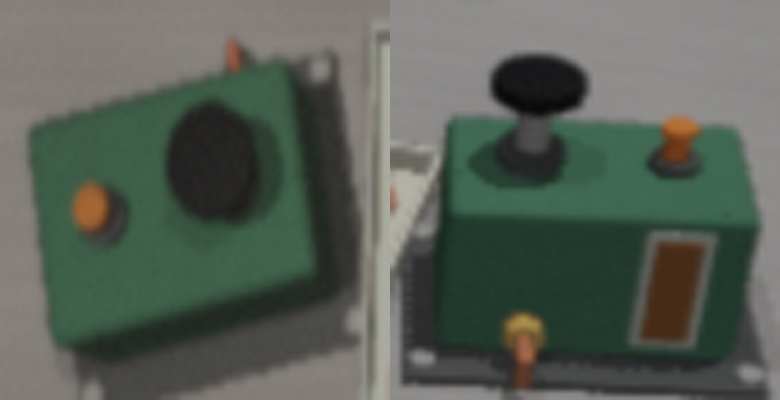

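```bash
python3 -m jog '[{"translation":[-0.02,-0.01,0.01],"angular":[0,0,0]},{"translation":[-0.04,-0.03,0.032],"angular":[0,0,0]},{"translation":[-0.06,-0.055,0.059],"angular":[0,0,0]},{"translation":[-0.06,-0.08,0.085],"angular":[0,0,0]},{"translation":[-0.06,-0.105,0.112],"angular":[0,0,0]},{"translation":[-0.06,-0.13,0.139],"angular":[0,0,0]},{"translation":[-0.06,-0.155,0.165],"angular":[0,0,0]},{"translation":[-0.06,-0.18,0.192],"angular":[0,0,0]},{"translation":[-0.06,-0.205,0.219],"angular":[0,0,0]},{"translation":[-0.06,-0.23,0.245],"angular":[0,0,0]},{"translation":[-0.06,-0.255,0.272],"angular":[0,0,0]},{"translation":[-0.06,-0.28,0.299],"angular":[0,0,0]}]' 1 20
```

```text
time_s: 1.3
position: [361.8, -230.1, 281.9]
ee_rot: [[-0.001, -0.958, -0.286], [0.002, -0.286, 0.958], [-1.0, 0.0, 0.002]]
force: [1.0, -0.3, -0.0]
opening: 3.2
```

```bash
python3 -m jog '[{"translation":[0,-0.025,0.027],"angular":[0,0,0]},{"translation":[0,-0.05,0.053],"angular":[0,0,0]},{"translation":[0,-0.075,0.08],"angular":[0,0,0]},{"translation":[0,-0.1,0.107],"angular":[0,0,0]},{"translation":[0,-0.125,0.133],"angular":[0,0,0]},{"translation":[0,-0.15,0.16],"angular":[0,0,0]},{"translation":[0,-0.18,0.192],"angular":[0,0,0]},{"translation":[0,-0.21,0.224],"angular":[0,0,0]},{"translation":[0,-0.24,0.256],"angular":[0,0,0]},{"translation":[0,-0.27,0.288],"angular":[0,0,0]},{"translation":[0.02,-0.282,0.3],"angular":[0,0,0]},{"translation":[0.04,-0.282,0.3],"angular":[0,0,0]}]' 1 20
python3 - <<'E'
from rig import env
import cv2,numpy as np
o=[]
for n in ("top","scene","wrist"):
    c=env.capture(n); np.savez(f"pics/{n}1.npz",**c); o.append(c["color"][:,:,::-1])
cv2.imwrite("pics/top1.png",o[0]);cv2.imwrite("pics/scene1.png",o[1][100:280,230:430].repeat(3,0).repeat(3,1));cv2.imwrite("pics/wrist1.png",o[2])
print(env.observe()["position"],env.observe()["force"])
E
```

```text
time_s: 2.5
position: [546.9, 140.7, 241.1]
ee_rot: [[-0.001, -0.957, -0.289], [0.002, -0.289, 0.957], [-1.0, 0.0, 0.003]]
force: [-0.4, 0.6, -0.7]
opening: 0.2
[545.15424428 137.88598698 240.92636009] [-0.59554669  0.65294807 -0.23095033]
```

View pics/scene1.png

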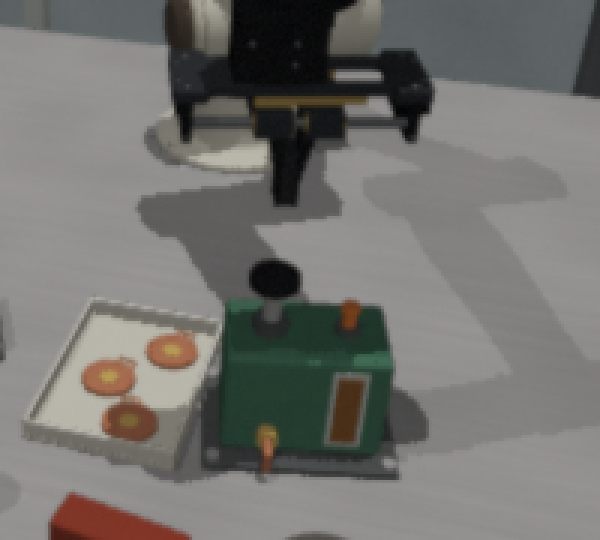

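View pics/wrist1.png

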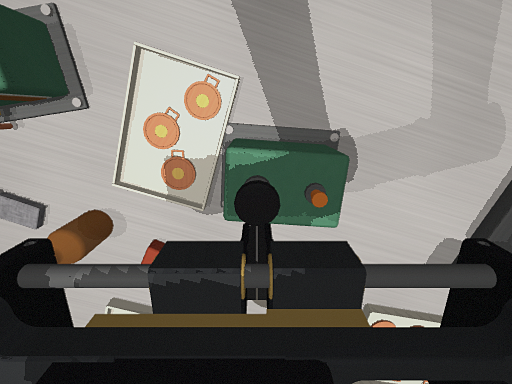

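The closed fingers are above the knob in the scene view. The wrist view shows the knob at about (257,202) and the pin at (320,198). I'll check the knob position from the wrist camera.

```bash
python3 - <<'E'
from h import *
c=dict(np.load("pics/wrist1.npz"))
m=(c["color"].max(2)<45).astype(np.uint8)
x=np.where(m[200,220:300])[0]+220; y=np.where(m[160:240,257])[0]+160
print(x.min(),x.max(),y.min(),y.max())
for p in((257,181),(235,203),(279,203),(257,203)): print(p,onz(c,*p,168).round(1), c["z_map"][p[1],p[0]])
print(onz(c,320,198,135).round(1))
E
```

```text
235 279 175 225
(257, 181) [523.9 134.1 168. ] 247.692
(235, 203) [550.  120.6 168. ] 247.95702
(279, 203) [538.2 159.8 168. ] 247.50157
(257, 203) [544.1 140.2 168. ] 246.98105
[530.7 205.7 135. ]
```

```bash
python3 -m jog '[{"translation":[0.02,0,0],"angular":[0,0,0]},{"translation":[0.045,0,0],"angular":[0,0,0]},{"translation":[0.063,0,0],"angular":[0,0,0]},{"translation":[0.075,0,0],"angular":[0,0,0]},{"translation":[0.085,0,0],"angular":[0,0,0]},{"translation":[0.092,0,0],"angular":[0,0,0]},{"translation":[0.098,0,0],"angular":[0,0,0]},{"translation":[0.098,0,0],"angular":[0,0,0]}]'
```

```text
time_s: 3.45
position: [544.7, 137.3, 145.3]
ee_rot: [[-0.004, -0.958, -0.287], [-0.001, -0.287, 0.958], [-1.0, 0.004, 0.0]]
force: [-4.9, -0.5, 9.9]
opening: 0.4
```

```bash
python3 -m jog '[{"translation":[0.003,0,0],"angular":[0,0,0]},{"translation":[0.006,0,0],"angular":[0,0,0]},{"translation":[0.007,0,0],"angular":[0,0,0]},{"translation":[0.007,0,0],"angular":[0,0,0]}]'; python3 - <<'E'
from rig import env
import cv2
c=env.capture("scene")["color"][:,:,::-1]
cv2.imwrite("pics/scene2.png",c[100:280,230:430].repeat(3,0).repeat(3,1))
s=env.observe();print(s["position"],s["force"])
E
```

```text
time_s: 3.85
position: [544.8, 137.2, 141.6]
ee_rot: [[-0.002, -0.958, -0.288], [-0.0, -0.288, 0.958], [-1.0, 0.002, 0.0]]
force: [-5.5, 0.5, 11.7]
opening: 0.7
[544.78929517 137.20678908 141.68314234] [-6.19756333  0.57028912 11.07442752]
```

View pics/scene2.png

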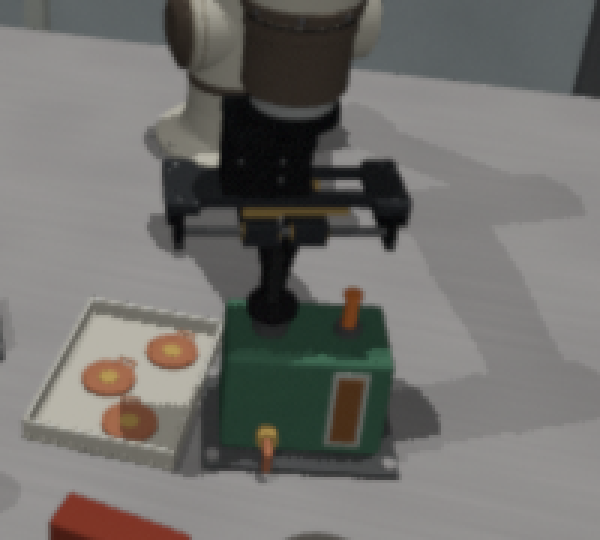

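The pin top moved up (350,300 → 352,292 in the crop). The force shows no stop contact yet, so I'll press a little further.

```bash
python3 -m jog '[{"translation":[0.003,0,0],"angular":[0,0,0]},{"translation":[0.005,0,0],"angular":[0,0,0]},{"translation":[0.005,0,0],"angular":[0,0,0]}]'
```

```text
time_s: 4.2
position: [544.8, 137.2, 140.4]
ee_rot: [[-0.0, -0.958, -0.288], [-0.0, -0.288, 0.958], [-1.0, 0.0, 0.0]]
force: [-7.6, 0.8, 12.7]
opening: 0.6
```

```bash
python3 -m jog '[{"translation":[0.003,0,0],"angular":[0,0,0]},{"translation":[0.006,0,0],"angular":[0,0,0]},{"translation":[0.006,0,0],"angular":[0,0,0]}]'
```

```text
time_s: 4.5
position: [544.9, 137.3, 140.3]
ee_rot: [[0.002, -0.957, -0.29], [0.0, -0.29, 0.957], [-1.0, -0.002, -0.001]]
force: [-11.1, 0.7, 23.2]
opening: 0.6
```

At the stop: z stays at 140.3 and the force has risen to 23 N. Now I'll release.

```bash
python3 -m jog '[{"translation":[-0.01,0,0],"angular":[0,0,0]},{"translation":[-0.022,0,0],"angular":[0,0,0]},{"translation":[-0.034,0,0],"angular":[0,0,0]},{"translation":[-0.042,0,0],"angular":[0,0,0]},{"translation":[-0.042,0,0],"angular":[0,0,0]},{"translation":[-0.042,0,0],"angular":[0,0,0]}]'; cat > snap.py <<'E'
import sys
from rig import env
import cv2
c=env.capture("scene")["color"][:,:,::-1]
cv2.imwrite(f"pics/{sys.argv[1]}.png",cv2.resize(c[170:270,290:370],None,fx=6,fy=6,interpolation=cv2.INTER_CUBIC))
s=env.observe();print(s["time_s"],s["position"],s["force"])
E
python3 snap.py s3
```

```text
time_s: 5.1
position: [544.7, 137.1, 181.9]
ee_rot: [[0.002, -0.957, -0.289], [0.0, -0.289, 0.957], [-1.0, -0.002, -0.0]]
force: [-0.9, 0.1, 0.4]
opening: 0.4
5.15 [544.52599667 137.0616974  181.48146877] [ 0.11956584  0.6242696  -0.55075799]
```

View pics/s3.png

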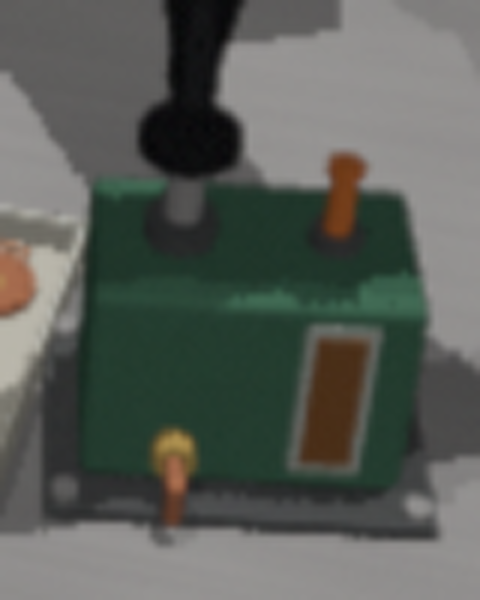

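The plunger is back up and the pin stands higher (crop (345,165)). Second stroke, then release.

```bash
python3 -m jog '[{"translation":[0.01,0,0],"angular":[0,0,0]},{"translation":[0.02,0,0],"angular":[0,0,0]},{"translation":[0.03,0,0],"angular":[0,0,0]},{"translation":[0.038,0,0],"angular":[0,0,0]},{"translation":[0.044,0,0],"angular":[0,0,0]},{"translation":[0.048,0,0],"angular":[0,0,0]},{"translation":[0.048,0,0],"angular":[0,0,0]},{"translation":[0.048,0,0],"angular":[0,0,0]},{"translation":[0.048,0,0],"angular":[0,0,0]}]'
```

```text
time_s: 6.05
position: [545.0, 137.2, 140.2]
ee_rot: [[0.005, -0.956, -0.292], [-0.001, -0.292, 0.956], [-1.0, -0.004, -0.002]]
force: [-14.2, 0.9, 35.8]
opening: 0.5
```

```bash
python3 -m jog '[{"translation":[-0.01,0,0],"angular":[0,0,0]},{"translation":[-0.022,0,0],"angular":[0,0,0]},{"translation":[-0.034,0,0],"angular":[0,0,0]},{"translation":[-0.042,0,0],"angular":[0,0,0]},{"translation":[-0.042,0,0],"angular":[0,0,0]},{"translation":[-0.042,0,0],"angular":[0,0,0]}]'; python3 snap.py s4
```

```text
time_s: 6.65
position: [544.4, 137.0, 181.1]
ee_rot: [[0.003, -0.956, -0.292], [-0.002, -0.292, 0.956], [-1.0, -0.002, -0.002]]
force: [0.2, -0.3, -0.3]
opening: 0.4
6.7 [544.28189923 136.96421032 180.90499575] [ 0.49635201  0.30046433 -0.08547235]
```

View pics/s4.png

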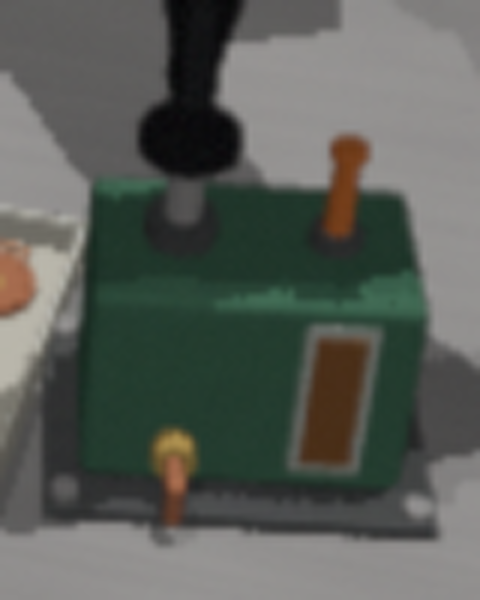

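The pin has risen again (top now at about (348,148) in the crop), there is no band yet, and the knob is up. Third stroke, a little gentler.

```bash
python3 -m jog '[{"translation":[0.01,0,0],"angular":[0,0,0]},{"translation":[0.02,0,0],"angular":[0,0,0]},{"translation":[0.03,0,0],"angular":[0,0,0]},{"translation":[0.038,0,0],"angular":[0,0,0]},{"translation":[0.043,0,0],"angular":[0,0,0]},{"translation":[0.046,0,0],"angular":[0,0,0]},{"translation":[0.046,0,0],"angular":[0,0,0]},{"translation":[0.046,0,0],"angular":[0,0,0]}]'
python3 -m jog '[{"translation":[-0.01,0,0],"angular":[0,0,0]},{"translation":[-0.022,0,0],"angular":[0,0,0]},{"translation":[-0.034,0,0],"angular":[0,0,0]},{"translation":[-0.042,0,0],"angular":[0,0,0]},{"translation":[-0.042,0,0],"angular":[0,0,0]},{"translation":[-0.042,0,0],"angular":[0,0,0]}]'; python3 snap.py s5
```

```text
time_s: 7.5
position: [544.8, 137.0, 140.2]
ee_rot: [[0.005, -0.956, -0.294], [-0.002, -0.294, 0.956], [-1.0, -0.005, -0.004]]
force: [-11.3, 1.0, 29.1]
opening: 0.4
time_s: 8.1
position: [544.1, 137.0, 181.2]
ee_rot: [[0.004, -0.956, -0.294], [-0.003, -0.294, 0.956], [-1.0, -0.003, -0.004]]
force: [-0.0, -0.5, -0.2]
opening: 0.7
8.15 [543.98068212 136.92681494 181.01995077] [-1.03977638 -0.3225819  -0.56784166]
```

View pics/s5.png

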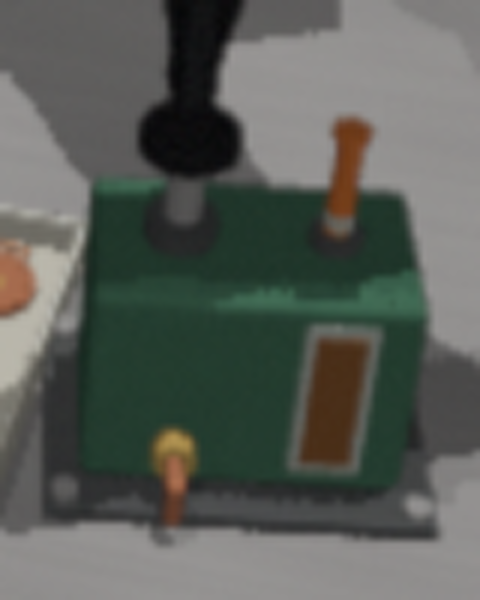

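The white band is showing (crop (340,225)), but the pin may not be fully out. I'll do another stroke and compare.

```bash
python3 -m jog '[{"translation":[0.01,0,0],"angular":[0,0,0]},{"translation":[0.02,0,0],"angular":[0,0,0]},{"translation":[0.03,0,0],"angular":[0,0,0]},{"translation":[0.038,0,0],"angular":[0,0,0]},{"translation":[0.043,0,0],"angular":[0,0,0]},{"translation":[0.046,0,0],"angular":[0,0,0]},{"translation":[0.046,0,0],"angular":[0,0,0]},{"translation":[0.046,0,0],"angular":[0,0,0]}]'
python3 -m jog '[{"translation":[-0.01,0,0],"angular":[0,0,0]},{"translation":[-0.022,0,0],"angular":[0,0,0]},{"translation":[-0.034,0,0],"angular":[0,0,0]},{"translation":[-0.042,0,0],"angular":[0,0,0]},{"translation":[-0.042,0,0],"angular":[0,0,0]},{"translation":[-0.042,0,0],"angular":[0,0,0]}]'; python3 snap.py s6
```

```text
time_s: 8.95
position: [544.5, 137.0, 140.2]
ee_rot: [[0.006, -0.955, -0.296], [-0.004, -0.296, 0.955], [-1.0, -0.005, -0.005]]
force: [-12.3, 0.8, 30.2]
opening: 0.3
time_s: 9.55
position: [543.7, 137.0, 181.2]
ee_rot: [[0.004, -0.955, -0.296], [-0.004, -0.296, 0.955], [-1.0, -0.003, -0.005]]
force: [-0.6, -0.3, -0.4]
opening: 0.3
9.6 [543.61912512 136.93268854 181.00770371] [-0.58961567  0.42052232  0.10514935]
```

View pics/s6.png

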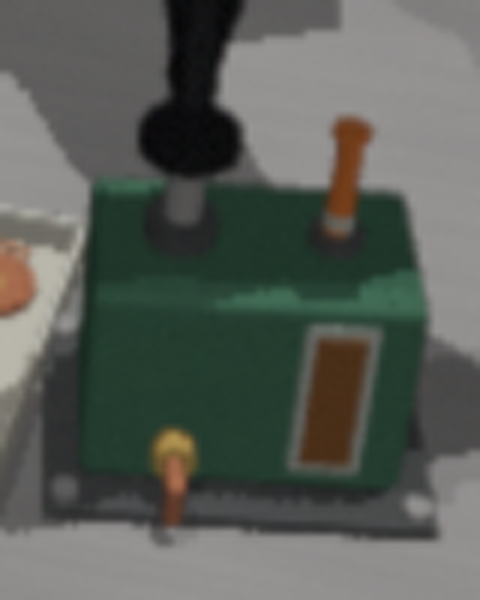

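Nothing changed on the fourth stroke, so the pin is at its limit with the white band clear. I'll raise the arm and check the whole bench.

```bash
python3 -m jog '[{"translation":[-0.02,0,0],"angular":[0,0,0]},{"translation":[-0.05,0,0],"angular":[0,0,0]},{"translation":[-0.08,0,0],"angular":[0,0,0]},{"translation":[-0.1,0,0],"angular":[0,0,0]},{"translation":[-0.1,0,0],"angular":[0,0,0]},{"translation":[-0.1,0,0],"angular":[0,0,0]},{"translation":[-0.1,0,0],"angular":[0,0,0]}]'
python3 - <<'E'
from h import *
from rig import env
c=env.capture("scene"); o=dict(np.load("pics/scene0.npz"))
cv2.imwrite("pics/end.png",c["color"][:,:,::-1])
h=cv2.cvtColor(c["color"],cv2.COLOR_RGB2HSV)
ys,xs=np.where(((h[...,0]<18)&(h[...,1]>150)&(h[...,2]>90))[180:212,336:360]); ys+=180;xs+=336
u,v=xs[ys==ys.min()].mean(),ys.min()
cam,d=ray(c,u,v)
# height of pin top: ray at the pin's axis x=532
p=cam+d*(532-cam[0])/d[0]; print("pin top px",u,v,p.round(1))
m=(c["color"].max(2)<45).astype(np.uint8); print(blobs(m,(305,180,335,202)))
s=env.observe();print(s["time_s"],s["position"],s["force"],abs(s["qvel"]).max() if hasattr(s["qvel"],"max") else s["qvel"])
E
```

```text
time_s: 10.3
position: [542.4, 137.1, 279.0]
ee_rot: [[0.001, -0.955, -0.295], [-0.006, -0.295, 0.955], [-1.0, 0.001, -0.006]]
force: [0.6, 0.2, 0.8]
opening: 0.1
pin top px 348.0 190 [532.  203.8 172.6]
[([321.0, 192.8], [313, 187, 17, 13, 172])]
10.35 [542.51670052 137.06964667 279.11627829] [ 0.43401992 -0.19445989 -0.04229929] 0.3067293304526656
```

View pics/end.png

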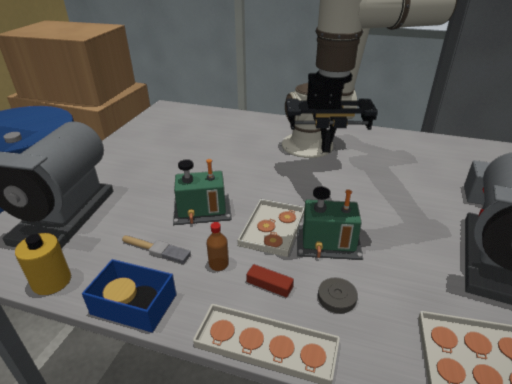

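The pin top measures 173 mm (171 expected). The knob is back at (321,193), its starting pixel, and everything else looks unmoved.

```bash
python3 -c "
from rig import env
print(env.finish_job())"
```

```text
the job is handed in; nothing more can be done
None
```

The job is done and handed in: the low lubricator's pin (the one on the robot's left) is fully out with its white band showing, and the plunger is back up. I made four full strokes with shut fingertips, letting the knob return to the top after each. Each stroke ended on the stop, with the tool tip at z ≈ 140 mm and about 23–36 N on the wrist.

- **Pin:** its top measured about 173 mm, against the 171 mm expected (within calibration). The fourth stroke moved it no further, so it is at its limit.
- **Plunger:** the knob is at its starting pixel, so it is fully up.
- **Rest of the bench:** the other lubricator, medals and loose items look unmoved in the final picture. I compared these by eye only.
- **Arm:** it was clear of everything, about 110 mm above the knob, with no contact force, at about 10.4 s.

One oddity: at the bottom of each stroke there was a sideways force of about 11–14 N. The steady position reading also drifted about 1–2 mm in x by the end. Neither affected the strokes, and no check failed.

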